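# Index the vial carousel to its mark and lock it

## Robot

A 7-joint arm with a two-finger parallel gripper is mounted at the origin on a cart in front of the work surface, level with it; the furniture and walls round the work are solid. World frame = base frame: x ahead of the robot, y to its left, z up, the work surface at z = 0. Lengths are in m, angles in rad, forces in N, time in s.
With the tool pointing down it reaches from about 0.375 to 0.925 m from the base axis. Payload 3.1 kg.
Tool frame: the origin (TCP) lies between the finger pads; the fingertips stand 19 mm ahead of it and the grasp point (between the pads) is the TCP; z points along the fingers, y is the direction in which the jaws open and shut (so a half turn about z gives the same grasp; the last joint's range is limited). The gripper opens to 85 mm and grips with 20 to 120 N. Pads are 22 mm wide; open, the fingers measure 114 mm over their backs; the gripper's body (76 mm by 85 mm) begins 54 mm behind the grasp point. The pads swing forward as they close: fully open they stand 13 mm farther back than shut.
Start: joints at [1.098, 0.383, 0.044, 1.598, -0.018, 1.161, -0.05], TCP at [0.238, -0.605, 0.25] pointing down, gripper open.
Joint ranges: [-2.61, 2.61], [-0.41, 2.15], [-1.48, 1.57], [0, 2.5], [-1.57, 4.71], [0.05, 1.97], [-2.85, 2.85]. Speed limits (rad/s): [2.79, 2.79, 3.14, 3.14, 3.14, 3.14, 3.14].

## Interface

Orientations are given as a unit quaternion [x, y, z, w].
In Python, from bench import move_ptp, movel, move_j, move_gripper, pause, inverse_kinematics, read_camera, camera_params, MotionError, sign_off, look_for, tip_of, read_time_s, read_qpos, read_joint_vel, read_effort, read_eef_pos, read_tcp_rot, read_ft_force, read_ft_torque, read_finger_gap gives the robot as it stands. Calls block until the motion is done:
- move_ptp(position, orientation): joint-space move of the TCP to a pose.
- movel(position, orientation=None, speed=0.15): straight line of the TCP; orientation=None keeps the orientation; speed is the mean speed in m/s.
- move_j(angles): joint-space move.
- move_gripper(opening, effort=None): finger opening in m; effort is the grip in N (None keeps the last); returns when the fingers have stopped.
- pause(seconds).
- inverse_kinematics(position, orientation): joint angles nearest the present ones, or None.
- read_camera(name): name is "scene" or "top"; returns the picture (420x560x3 uint8, red, green, blue); there is no depth.
- camera_params(name): a dict with "K" (3x3 intrinsics, pixels), "dist_coeffs" ([k1, k2, p1, p2, k3] as OpenCV has them; the pictures are not rectified), "camera_from_world" (4x4, takes a point from world to camera coordinates). Camera axes: x right, y down, z forward; pixel columns grow to the right and rows downward; lengths in m; the calibration is good to about 2 mm. A picture is of the moment at which its call begins. camera_params takes no time and is no camera call.
A pose or a line that the arm cannot do raises MotionError and nothing moves.
- sign_off(): hands the job in, once; it reports no verdict.
Trained networks look in the newest picture that a camera, given by its name, has taken for a name from the list of things; names that differ only in an ending like _2 or _b are one class to them, and where a whole thing is asked for, a point or a joint stands for the part that bears it (a point fixed in the world has none). Each returns a list of dicts, best first, with "confidence" (0 to 1); they miss things now and then, are a little off and sometimes report something else, mostly with a low value. They report only what shows in the picture. A call takes as long as a camera call.
- look_for(camera, name): "at" ([column, row] in pixels, amid what is visible of it).
- tip_of(camera, name): "at" ([column, row] in pixels: a listed point, or the origin of a listed thing).
Readings, each from a call of its own:
- read_time_s(): time.
- read_qpos(): joint angles.
- read_joint_vel(): joint speeds.
- read_effort(): joint torques, N m.
- read_eef_pos(): TCP position.
- read_tcp_rot(): TCP orientation.
- read_ft_force(): force on the tool from outside, world axes, zero at the start.
- read_ft_torque(): the same for the moment, N m.
- read_finger_gap(): finger opening in m.
Only numpy, scipy, OpenCV 4.12 (cv2) and the standard library are available. Lean on these libraries where they do the work, as an engineer would, in place of code of your own. Each camera call takes 0.05 s, during which the arm holds its last target.

## Task

Turn the vial carousel by its raised rim, clockwise seen from above, until its red mark faces the orange pointer and the spring bolt drops all the way into the notch of the wheel, without forcing the wheel on against the bolt. Then slide the blue keeper tab all the way across behind the bolt to lock it, again without forcing it, and let go. Leave the timer, the red-capped vial beside the carousel and the roll of tape where they are.

Things in the scene. Friction and masses are not known exactly. Their poses are not given: they have to be found in the camera images.
- carousel: Grey base plate, fixed to the bench, 12 mm thick, 190 mm square round the wheel, with a strip to y = 175 mm. Origin: on the bench exactly under the wheel's axis; z up; +y points to the index station (pointer, bolt, keeper). Aluminium bridge at y = 100 to 112 mm, x = -37 to 37 mm, top 60 mm up. Bolt housing below it: top 43 mm up, unmeasured sideways (x) offset from the pointer of -6 to 6 mm.
- wheel_top (a point): On the wheel's vertical axis, level with the rim's top, 70 mm above the bench. Grey rim wall all round: outer radius 79, inner 70 mm, from 40 (white floor) to 70 mm up; can be pinched from above across the wall. Four vials fixed to the wheel within 35 mm of the axis, tops 95 mm up. Below, an index ring of 88 mm radius, 22 to 34 mm up, has one notch, 12 mm wide, below the red mark.
- wheel (a joint): Turn of the wheel, rad, counter-clockwise positive from above; 0 = red mark at the pointer. Starts 0.5 to 1.35, to be turned clockwise to about 0; stays where left; friction 0.3 N m (4 N at the rim). The bolt drops anywhere between -0.085 and 0.085, by the housing's offset; then the wheel has 0.01 to 0.02 rad of play each way, and turning on is felt as a rising force (the bolt's rubber mount gives 1 mm per 10 N).
- mark (a point): The red line engraved across the top of the rim, 2 mm wide: its middle, 74.5 mm from the axis, 70 mm above the bench, turns with the wheel.
- pointer_tip (a point): Tip of the fixed orange pointer, just outside the rim, 81 mm from the axis in carousel +y, 57 mm up. Below it the steel spring bolt (10 mm wide, brass tail plate; not measured) points at the wheel: a spring of 4 to 5 N presses it on the index ring, and it slides 8 mm inward by itself when the notch comes under it.
- keeper_tab (a point): Middle of the top of the blue upright keeper tab, 80 mm above the bench; the tab is 12 x 12 mm and stands free from 35 mm up to 80 mm above the bench. It slides along the carousel's +x.
- keeper (a joint): Travel of the keeper along carousel +x, m: 0 at the start, 0.030 fully across behind the bolt's tail (end stop). Friction 2.5 N; stays where it is left. Unless the bolt has dropped into the notch, its tail blocks the keeper after 2 to 15 mm.
- timer: White laboratory timer, 60 x 62 x 28 mm, loose beside the carousel; origin at the centre of its underside. Leave alone.
- red_vial: Red-capped vial, 21 mm wide, 50 mm tall, standing loose beside the carousel; origin at the centre of its underside. Leave alone.
- tape_roll: Roll of beige tape, 96 mm wide, 25 mm tall, lying beside the carousel; origin at the centre of its underside. Leave alone.

How it is judged:
On the way, in this order (a step that is already met when the one before it is completed fails the run):
1. the wheel is turned until the mark faces the pointer (the keeper can pass only if the bolt has dropped) (value of joint wheel between -0.11 and 0.11 rad), for 0.2 s.
2. the keeper is slid across behind the bolt (value of joint keeper above 0.025 m), for 0.2 s.
At the end, for the whole second after the job is handed in: The keeper is across behind the dropped bolt by more than 25 of its 30 mm, the red mark faces the pointer within 0.11 rad, and the wheel is at rest (all of step 1 and value of joint keeper above 0.025 m and velocity of joint wheel between -0.05 and 0.05 rad/s); the robot touches nothing.
It fails at once if the wheel is forced against the bolt with more than 18 N (contact force between bolt and wheel above 18 N).
It fails at once if the keeper is forced against the bolt with more than 20 N (contact force between bolt and keeper above 20 N).
It fails at once if the timer is shifted by more than 20 mm (distance of timer from where it was at the start of the episode above 0.02 m).
It fails at once if the loose red-capped vial is shifted by more than 20 mm (distance of red_vial from where it was at the start of the episode above 0.02 m).
It fails at once if the tape roll is shifted by more than 20 mm (distance of tape_roll from where it was at the start of the episode above 0.02 m).
It also fails if it takes over 48 s, if anything falls off the work surface, if the arm or the gripper's body presses on something with over 40 N, if the wrist force passes 120 N, or if a joint passes its speed limit or range.

## Working session

There is one attempt and no reset: what is moved stays moved. The work goes in short steps, each a Python script; the robot and the scene stay as the last script left them, time stands still between calls to the robot, and variables do not carry over. Pictures are saved under pics/ and viewed, and the job is handed in when it is done.

```bash
mkdir -p pics; ls
cat > h.py <<'E'
import numpy as np, cv2
from bench import *
def save(cam,fn,im=None):
    im=read_camera(cam) if im is None else im
    cv2.imwrite('pics/'+fn,cv2.cvtColor(im,cv2.COLOR_RGB2BGR)); return im
def ray(cam,px):
    p=camera_params(cam);K=np.array(p["K"]);d=np.array(p["dist_coeffs"]);T=np.array(p["camera_from_world"])
    u=cv2.undistortPoints(np.array([[px]],float),K,d)[0,0]
    R=T[:3,:3];c=-R.T@T[:3,3];return c,R.T@np.array([u[0],u[1],1.])
def at_z(cam,px,z):
    c,v=ray(cam,px);return c+v*(z-c[2])/v[2]
def proj(cam,P):
    p=camera_params(cam);T=np.array(p["camera_from_world"])
    r,_=cv2.Rodrigues(T[:3,:3]);return cv2.projectPoints(np.array(P,float).reshape(-1,3),r,T[:3,3],np.array(p["K"]),np.array(p["dist_coeffs"]))[0].reshape(-1,2)
E
python3 - <<'E'
from h import *
for c in("scene","top"):
    save(c,c+'0.png')
    p=camera_params(c);T=np.array(p["camera_from_world"]);print(c,-T[:3,:3].T@T[:3,3])
    for n,z in(("wheel_top",.07),("mark",.07),("pointer_tip",.057),("keeper_tab",.08),("carousel",0),("timer",0),("red_vial",0),("tape_roll",0)):
        r=tip_of(c,n)
        print(n,[(np.round(q["at"]),round(q["confidence"],2),at_z(c,q["at"],z).round(4)) for q in r[:2]])
print(read_time_s(),read_ft_force(),read_tcp_rot())
E
```

```text
pics
scene [-0.20922276 -0.74692866  0.57125078]
wheel_top [(array([323., 224.]), 0.81, array([ 0.5173, -0.059 ,  0.07  ]))]
mark [(array([284., 221.]), 0.87, array([0.4643, 0.001 , 0.07  ]))]
pointer_tip [(array([297., 220.]), 0.76, array([0.5052, 0.0062, 0.057 ])), (array([291., 302.]), 0.72, array([ 0.2966, -0.2107,  0.057 ]))]
keeper_tab [(array([260., 202.]), 0.71, array([0.4689, 0.0879, 0.08  ]))]
carousel [(array([319., 257.]), 0.9, array([ 0.5065, -0.0663,  0.    ]))]
timer [(array([372., 300.]), 0.69, array([ 0.4723, -0.2406,  0.    ]))]
red_vial [(array([290., 298.]), 0.83, array([ 0.3581, -0.1413,  0.    ])), (array([318., 259.]), 0.49, array([ 0.4998, -0.071 ,  0.    ]))]
tape_roll [(array([244., 212.]), 0.93, array([0.5133, 0.2039, 0.    ]))]
top [ 0.28816008 -0.00573656  0.92487522]
wheel_top [(array([326., 209.]), 0.75, array([ 0.4973, -0.0657,  0.07  ]))]
mark [(array([296., 221.]), 0.68, array([ 0.4554, -0.0028,  0.07  ])), (array([324., 207.]), 0.47, array([ 0.4992, -0.0605,  0.07  ]))]
pointer_tip [(array([293., 196.]), 0.8, array([0.5148, 0.0154, 0.057 ]))]
keeper_tab [(array([264., 207.]), 0.65, array([0.4719, 0.0738, 0.08  ]))]
carousel [(array([325., 215.]), 0.84, array([ 0.4987, -0.0698,  0.    ]))]
timer [(array([394., 237.]), 0.7, array([ 0.475 , -0.2438,  0.    ]))]
red_vial [(array([348., 278.]), 0.42, array([ 0.3554, -0.1481,  0.    ])), (array([266., 208.]), 0.36, array([0.4866, 0.0765, 0.    ]))]
tape_roll [(array([219., 192.]), 0.93, array([0.5058, 0.2014, 0.    ]))]
0.9 [0.06359915 0.79266461 0.15384222] [9.82483483e-01 1.86349686e-01 1.39611370e-05 2.71974791e-05]
```

Run:
```python
import cv2
a=cv2.imread('pics/scene0.png')[150:330,190:430];cv2.imwrite('pics/s0c.png',cv2.resize(a,None,fx=3.3,fy=3.3,interpolation=cv2.INTER_CUBIC))
a=cv2.imread('pics/top0.png')[140:300,180:420];cv2.imwrite('pics/t0c.png',cv2.resize(a,None,fx=3.3,fy=3.3,interpolation=cv2.INTER_CUBIC))
```

```text
(no output)
```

View pics/s0c.png

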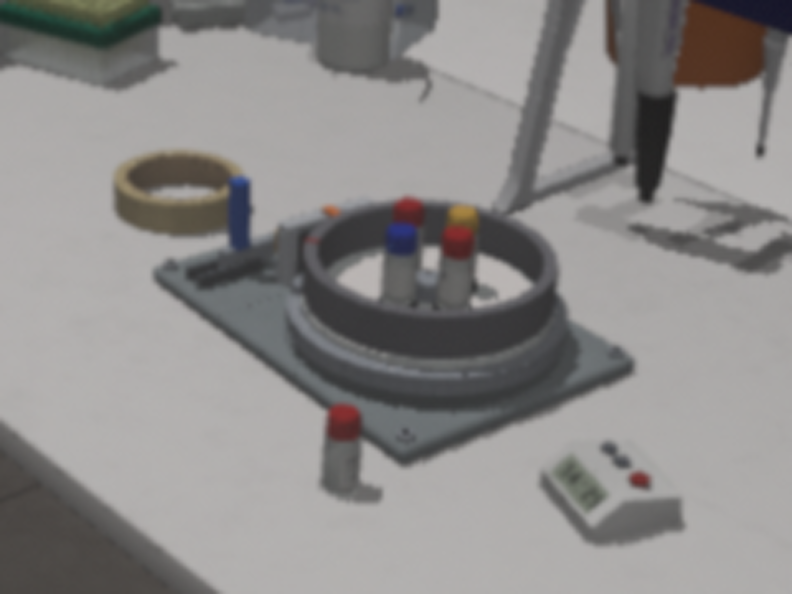

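View pics/t0c.png

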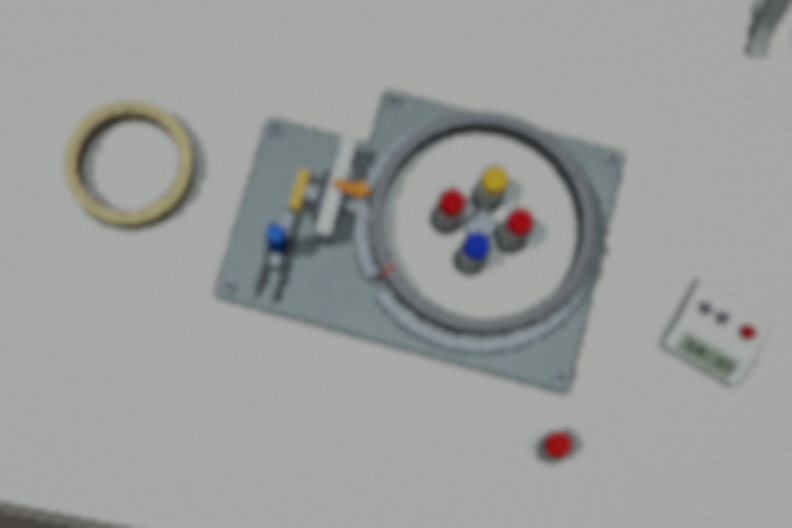

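The crops show the plate, the mark (top crop ~388,269), the pointer (~355,188), and the blue tab (~277,235). Next I'll zoom in to get accurate corners and fit the carousel pose.

Run:
```python
import cv2
def crop(f,x0,y0,w,h,s,o):
    a=cv2.resize(cv2.imread(f)[y0:y0+h,x0:x0+w],None,fx=s,fy=s,interpolation=cv2.INTER_LINEAR)
    for i in range(0,w,10): cv2.putText(a,str(x0+i),(i*s,8),0,.3,(0,0,255));cv2.line(a,(i*s,0),(i*s,h*s),(0,0,255) if i%50==0 else (0,160,0),1) 
    for i in range(0,h,10): cv2.putText(a,str(y0+i),(0,i*s+8),0,.3,(0,0,255));cv2.line(a,(0,i*s),(w*s,i*s),(0,160,0),1)
    cv2.imwrite(o,a)
crop('pics/top0.png',240,160,135,100,6-1+1-0,'pics/t0g.png') if 0 else crop('pics/top0.png',240,162,133,100,6,'pics/t0g.png')
crop('pics/scene0.png',232,190,133,100,6,'pics/s0g.png')
```

```text
(no output)
```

View pics/t0g.png

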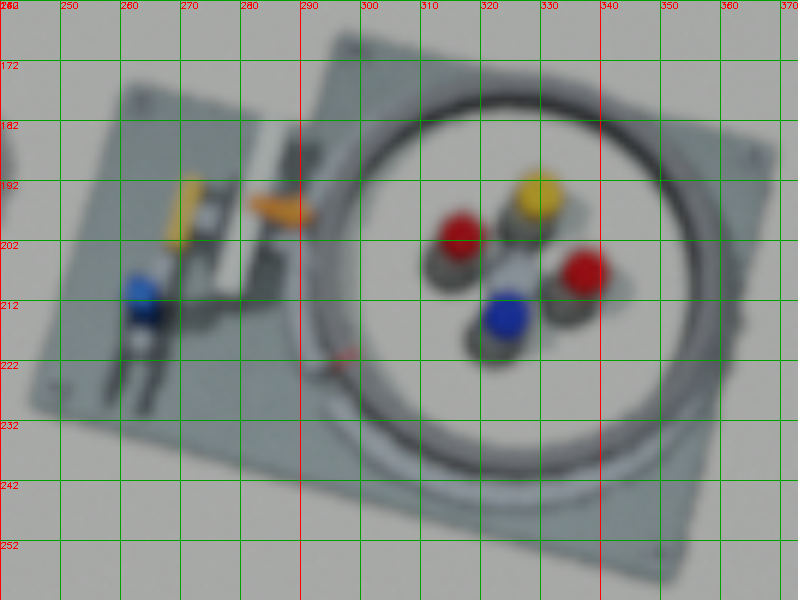

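View pics/s0g.png

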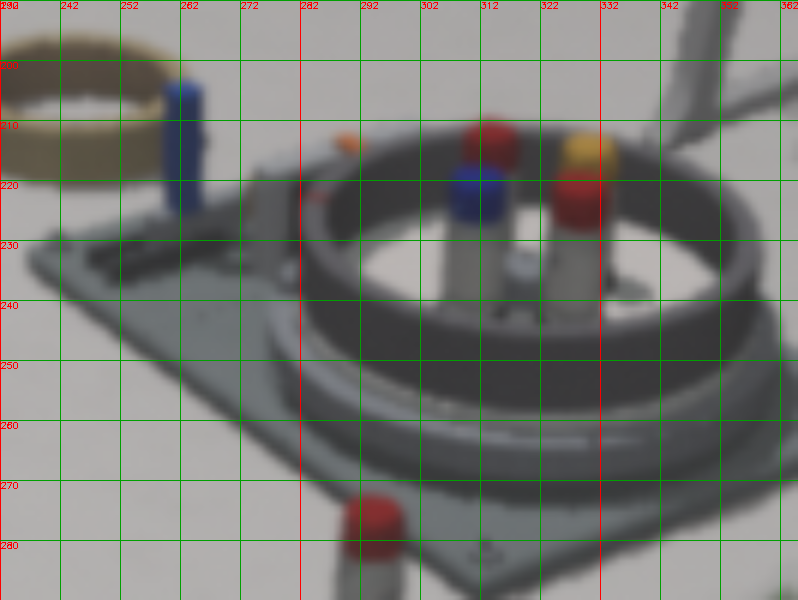

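```bash
cat > fit.py <<'E'
from h import *
from scipy.optimize import least_squares
def W(q,P):
    c,s=np.cos(q[2]),np.sin(q[2]);P=np.atleast_2d(P)
    return np.c_[q[0]+c*P[:,0]-s*P[:,1],q[1]+s*P[:,0]+c*P[:,1],P[:,2]]
t=lambda X,Y:((X+.5)/6-.5+240,(Y+.5)/6-.5+162)
s=lambda X,Y:((X+.5)/6-.5+232,(Y+.5)/6-.5+190)
T=[((95,95,12),t(338,33)),((95,-95,12),t(776,147)),((-95,-95,0),t(672,584)),((-95,175,0),t(29,408)),((0,81,57),t(313,218))]
S=[((-95,175,12),s(27,258)),((-95,-95,12),s(483,590))]
def f(q,parts):
    r=[]
    for c,L in parts:
        r.append(proj(c,W(q,np.array([a for a,_ in L])/1000.))-np.array([b for _,b in L]))
    return np.concatenate(r)
for parts in([("top",T)],[("scene",S)],[("top",T),("scene",S)]):
    o=least_squares(lambda q:f(q,parts).ravel(),[.5,-.065,.2]);print(o.x.round(4),f(o.x,parts).round(2).tolist())
q=o.x
np.save('q.npy',q)
for c,px in(("top",t(344,357)),("scene",s(318,196))):
    m=at_z(c,px,.07)-np.r_[q[:2],0];cc=np.array([[np.cos(q[2]),np.sin(q[2])],[-np.sin(q[2]),np.cos(q[2])]])@m[:2]
    print('mark',cc,np.hypot(*cc),np.arctan2(-cc[0],cc[1]))
for c,px,z in(("top",t(140,290),.08),("scene",s(184,87),.08)):
    m=at_z(c,px,z)-np.r_[q[:2],0];print('tab',np.array([[np.cos(q[2]),np.sin(q[2])],[-np.sin(q[2]),np.cos(q[2])]])@m[:2],at_z(c,px,z))
a=np.linspace(0,2*np.pi,120)
for c in("top","scene"):
    im=cv2.imread(f'pics/{c}0.png');x0,y0=(240,162) if c=='top' else (232,190)
    a6=cv2.resize(im[y0:y0+100,x0:x0+133],None,fx=6,fy=6)
    def dr(P,col):
        p=proj(c,W(q,P));p=(p-[x0,y0]+.5)*6-.5
        cv2.polylines(a6,[p.round().astype(int).reshape(-1,1,2)],True,col,1)
    for r,z in((.079,.07),(.07,.07),(.088,.034)): dr(np.c_[r*np.cos(a),r*np.sin(a),0*a+z],(0,255,0))
    dr(np.array([[-95,-95,12],[95,-95,12],[95,95,12],[-95,175,12]])/1000.,(0,255,255))
    dr(np.array([[-37,100,60],[37,100,60],[37,112,60],[-37,112,60]])/1000.,(255,0,255))
    cv2.imwrite(f'pics/{c}_fit.png',a6)
E
python3 fit.py
```

```text
[ 0.5032 -0.0632 -0.0802] [[-0.04, -1.17], [0.75, -0.75], [-0.3, 0.85], [-0.35, 0.62], [-0.05, 0.28]]
[ 0.502  -0.0702 -0.0855] [[-0.29, -0.99], [0.25, 0.64]]
[ 0.5038 -0.0645 -0.0764] [[0.36, -1.19], [1.22, -1.04], [0.48, 0.61], [0.31, 0.79], [0.53, 0.27], [-1.57, -1.84], [-0.51, -0.96]]
mark [-0.05249195  0.05631022] 0.07698211319258318 0.7503189429608407
mark [-0.04711714  0.05668834] 0.07371290722241047 0.6934549672623613
tab [-0.04985661  0.1370943 ] [0.46456717 0.07597936 0.08      ]
tab [-0.04759799  0.13721   ] [0.46682803 0.07592235 0.08      ]
```

View pics/top_fit.png

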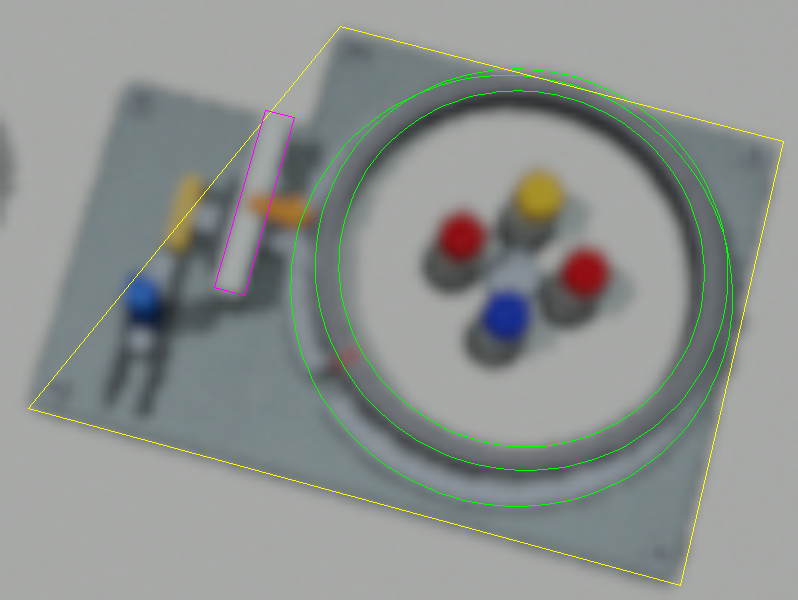

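View pics/scene_fit.png

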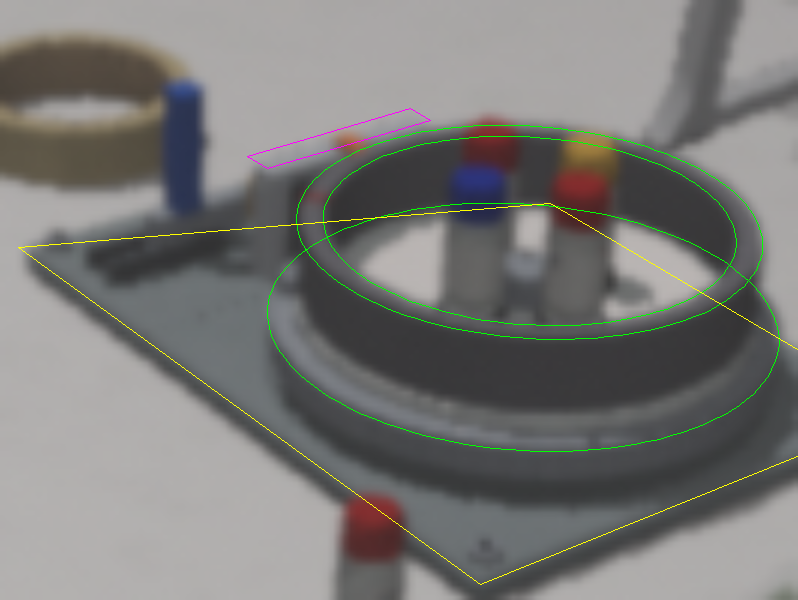

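The fit gives an axis near (0.502,-0.064), yaw near -0.08, mark angle about 0.72 rad, and the tab near (-0.049, 0.137) in carousel coordinates. In the top overlay the rim sits about 1 px low, so I've lowered x slightly. I'll grip the rim on the -y side.

```bash
cat >> h.py <<'E'
C=np.array([.5018,-.064]);YAW=-.08
def quat(a):  # tool down, tool y axis at world angle a
    b=a+np.pi/2  # tool x angle
    return [np.cos(b/2),np.sin(b/2),0.,0.]
def rim(phi,r=.0745,z=.064): return [C[0]+r*np.cos(phi),C[1]+r*np.sin(phi),z]
E
python3 - <<'E'
from h import *
for p in(-1.1,-1.5,-1.95,-2.1): print(p,np.round(inverse_kinematics(rim(p),quat(p)),2))
move_gripper(.03,25)
move_ptp(rim(-1.15,z=.14),quat(-1.15));print(read_time_s())
f=np.array([read_ft_force() for _ in range(4)]);print(f.round(2))
save("top","t1.png");save("scene","s1.png");print(read_finger_gap(),read_eef_pos(),read_tcp_rot(),quat(-1.15))
E
python3 - <<'E'
import cv2,numpy as np
a=cv2.imread('pics/top1.png') if 0 else cv2.imread('pics/t1.png')
b=cv2.imread('pics/s1.png')
r=lambda a,x,y:cv2.resize(a[y:y+130,x:x+130],None,fx=3,fy=3)
cv2.imwrite('pics/c1.png',np.hstack([r(a,260,150),r(b,260,160)]))
E
```

```text
-1.1 [ 0.44  0.47 -0.33  1.95  0.21  0.76 -1.11]
-1.5 [ 0.42  0.42 -0.26  2.01  0.16  0.73 -1.45]
-1.95 [ 0.36  0.36 -0.19  2.09  0.11  0.69 -1.85]
-2.1 [ 0.35  0.35 -0.18  2.12  0.1   0.68 -2.  ]
3.5167
[[0.56 0.11 0.04]
 [0.56 0.11 0.04]
 [0.56 0.11 0.04]
 [0.56 0.11 0.04]]
0.029618488322155176 [ 0.53219654 -0.13366035  0.14016962] [9.78217225e-01 2.07583518e-01 7.32114431e-05 3.71820037e-04] [np.float64(0.9779478360987668), np.float64(0.20884929942362618), 0.0, 0.0]
```

View pics/c1.png

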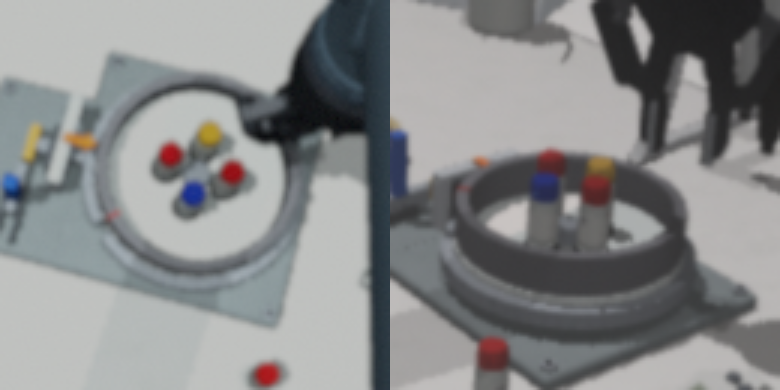

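The gripper is above the rim's right side and clear of the vials. Next I'll descend with a force check, then close.

```bash
python3 - <<'E'
from h import *
p=-1.15
f0=np.array(read_ft_force())
movel(rim(p,z=.09),speed=.12);print(np.array(read_ft_force())-f0)
for z in(.082,.074,.068,.064):
    movel(rim(p,z=z),speed=.06);f=np.array(read_ft_force())-f0;print(z,f.round(2))
    if abs(f).max()>6: break
else:
    move_gripper(.0,25);f=np.array(read_ft_force())-f0
    e=np.array([np.cos(p),np.sin(p)]);print('gap',read_finger_gap(),'rad',f[:2]@e,'tan',f[:2]@[e[1],-e[0]],f,read_eef_pos())
print(read_time_s())
save("top","t2.png");save("scene","s2.png")
E
python3 - <<'E'
import cv2,numpy as np
a=cv2.imread('pics/t2.png')
b=cv2.imread('pics/s2.png')
r=lambda a,x,y:cv2.resize(a[y:y+130,x:x+130],None,fx=3,fy=3)
cv2.imwrite('pics/c2.png',np.hstack([r(a,260,150),r(b,260,160)]))
E
```

```text
[-0.47045792 -0.54202124  0.38096279]
0.082 [-0.57 -0.5   0.31]
0.074 [-1.19 -1.27  0.36]
0.068 [-1.54 -0.88  0.21]
0.064 [-1.03  0.09  0.16]
gap 0.009335237802704698 rad 5.191265011797704 tan -1.1346602134674117 [ 3.15624349 -4.27490506 -3.10870703] [ 0.53306704 -0.13382267  0.06422571]
5.55
```

View pics/c2.png

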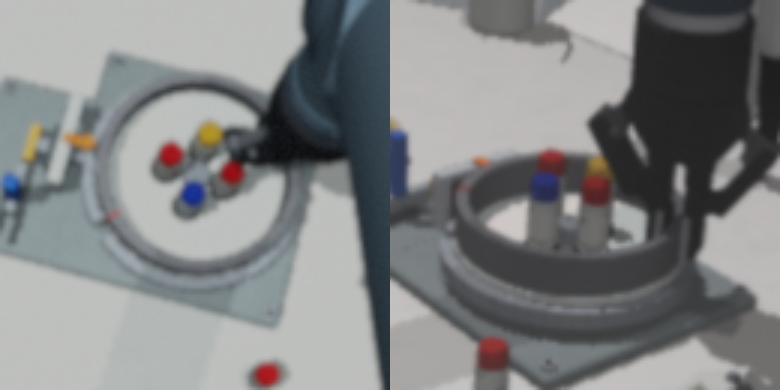

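The rim is gripped, with the gap at 9.3 mm. Next is the coarse turn with radial compliance, stopping short of the drop window.

```bash
cat >> h.py <<'E'
F0=np.array([.56,.11,.04])
def turn_step(st,d,speed,kr=.0001):
    st['phi']-=d;p=st['phi']
    movel(rim(p,r=st['r']),quat(p),speed=speed)
    f=np.array(read_ft_force())-F0;tq=read_ft_torque()
    e=np.array([np.cos(p),np.sin(p)]);t=np.array([e[1],-e[0]])
    st['R']=f[:2]@e;st['T']=-f[:2]@t;st['F']=f;st['M']=tq[2]
    st['r']+=np.clip(kr*st['R'],-.0005,.0005)
    pos=read_eef_pos();st['pa']=np.arctan2(pos[1]-C[1],pos[0]-C[0])
    return st
E
python3 - <<'E'
from h import *
import json
st=dict(phi=-1.15,r=.0745)
for i in range(11):
    turn_step(st,.05,.05)
    print(round(-1.15-st['phi'],3),round(-1.15-st['pa'],3),'T %.2f R %.2f Fz %.2f M %.3f r %.4f'%(st['T'],st['R'],st['F'][2],st['M'],st['r']),read_time_s())
    if abs(st['T'])>11: print('STOP');break
print(read_finger_gap())
json.dump({k:float(st[k]) for k in('phi','r')},open('st.json','w'))
save("top","t3.png");save("scene","s3.png")
a=cv2.imread('pics/t3.png');b=cv2.imread('pics/s3.png')
r=lambda a,x,y:cv2.resize(a[y:y+80,x:x+80],None,fx=5,fy=5)
cv2.imwrite('pics/c3.png',np.hstack([r(a,255,170),r(b,250,190)]))
E
```

```text
0.05 0.022 T 4.17 R 5.26 Fz -7.79 M -0.127 r 0.0750 5.9
0.1 0.067 T 4.41 R 6.05 Fz -7.44 M -0.081 r 0.0755 6.15
0.15 0.118 T 4.51 R 3.93 Fz -6.50 M -0.100 r 0.0759 6.4
0.2 0.166 T 4.85 R 3.40 Fz -7.33 M -0.055 r 0.0762 6.65
0.25 0.217 T 5.24 R 3.11 Fz -6.72 M -0.084 r 0.0765 6.9
0.3 0.265 T 5.63 R 2.11 Fz -6.65 M -0.091 r 0.0768 7.15
0.35 0.316 T 4.16 R 2.68 Fz -6.02 M -0.184 r 0.0770 7.4
0.4 0.365 T 5.10 R 0.80 Fz -6.74 M -0.149 r 0.0771 7.65
0.45 0.416 T 5.31 R 0.29 Fz -6.44 M -0.134 r 0.0771 7.9
0.5 0.465 T 7.09 R 0.79 Fz -7.08 M -0.125 r 0.0772 8.15
0.55 0.516 T 5.75 R 0.27 Fz -7.25 M -0.209 r 0.0772 8.4
0.009215581809556176
```

View pics/c3.png

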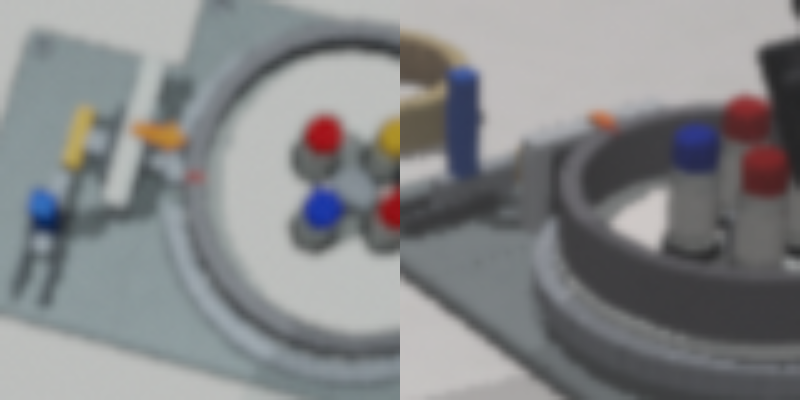

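The mark is at crop (196,177), about 0.2 rad from the pointer. Next are fine steps, tracking the axis torque and the actual angle.

```bash
cat > fine.py <<'E'
from h import *
import json,sys
st=json.load(open('st.json'));n=int(sys.argv[1]);d=float(sys.argv[2])
for i in range(n):
    turn_step(st,d,.03)
    tau=st['T']*.0765+st['M']
    print('%.3f %.4f T %.2f R %.2f M %.3f tau %.3f t %.2f'%(-1.15-st['phi'],-1.15-st['pa'],st['T'],st['R'],st['M'],tau,read_time_s()))
    if tau>.62 or st['T']>11: print('STOP');break
json.dump({k:float(st[k]) for k in('phi','r')},open('st.json','w'))
E
python3 fine.py 8 .01
```

```text
0.560 0.5187 T 6.85 R 0.43 M -0.086 tau 0.438 t 8.75
0.570 0.5282 T 6.96 R 0.58 M -0.066 tau 0.466 t 9.00
0.580 0.5379 T 6.82 R 1.22 M -0.055 tau 0.467 t 9.25
0.590 0.5480 T 6.64 R 0.66 M -0.047 tau 0.461 t 9.50
0.600 0.5564 T 7.75 R 0.19 M 0.040 tau 0.634 t 9.75
STOP
```

```bash
sed -i 's/tau>.62/tau>.8/' fine.py; python3 fine.py 6 .008
```

```text
0.608 0.5642 T 7.19 R -0.13 M 0.001 tau 0.551 t 10.00
0.616 0.5717 T 7.69 R -0.63 M -0.032 tau 0.556 t 10.25
0.624 0.5792 T 8.43 R -1.21 M -0.070 tau 0.575 t 10.50
0.632 0.5876 T 7.40 R 0.07 M -0.049 tau 0.517 t 10.75
0.640 0.5952 T 6.96 R 0.03 M -0.038 tau 0.495 t 11.00
0.648 0.6044 T 6.71 R -0.02 M -0.078 tau 0.436 t 11.25
```

```bash
python3 fine.py 12 .008
cat > pic.py <<'E'
from h import *
import sys
n=sys.argv[1]
save("top",f"t{n}.png");save("scene",f"s{n}.png")
a=cv2.imread(f'pics/t{n}.png');b=cv2.imread(f'pics/s{n}.png')
r=lambda a,x,y:cv2.resize(a[y:y+80,x:x+80],None,fx=5,fy=5)
cv2.imwrite(f'pics/c{n}.png',np.hstack([r(a,255,170),r(b,250,190)]))
E
python3 pic.py 4
```

```text
0.656 0.6132 T 6.96 R -1.31 M -0.112 tau 0.421 t 11.50
0.664 0.6235 T 7.77 R 0.29 M -0.080 tau 0.515 t 11.75
0.672 0.6318 T 6.44 R -0.56 M -0.077 tau 0.416 t 12.00
0.680 0.6398 T 7.80 R -0.40 M -0.054 tau 0.543 t 12.25
0.688 0.6477 T 7.23 R -0.46 M -0.120 tau 0.433 t 12.50
0.696 0.6555 T 6.54 R -0.34 M -0.070 tau 0.431 t 12.75
0.704 0.6635 T 7.18 R 0.47 M -0.039 tau 0.510 t 13.00
0.712 0.6720 T 6.85 R -1.00 M -0.081 tau 0.443 t 13.25
0.720 0.6795 T 7.25 R -0.62 M -0.037 tau 0.517 t 13.50
0.728 0.6949 T 6.09 R -0.50 M -0.203 tau 0.263 t 13.75
0.736 0.7040 T 5.96 R -1.01 M -0.226 tau 0.230 t 14.00
0.744 0.7104 T 5.41 R 0.10 M -0.166 tau 0.248 t 14.25
```

View pics/c4.png

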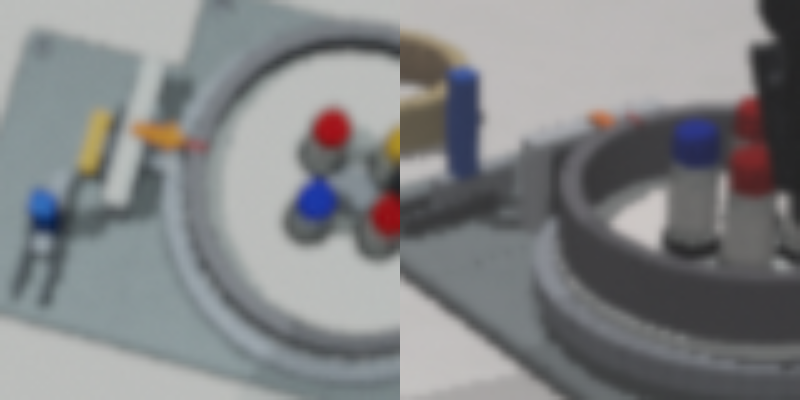

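The bolt has dropped: the brass tail plate moved inward from about x=80 to 97 in the crop (~8 mm), and drag fell from ~0.5 to ~0.25 N m. Next I'll relax the tangential load, release, lift and check.

```bash
python3 - <<'E'
from h import *
import json
st=json.load(open('st.json'))
turn_step(st,-.03,.05);print(st)
move_gripper(.03);p=st['phi']
movel(rim(p,r=st['r'],z=.15),speed=.15);print(read_time_s())
E
python3 pic.py 5
```

```text
{'phi': -1.8640000000000005, 'r': np.float64(0.07661722107622239), 'R': np.float64(-2.024805476691973), 'T': np.float64(4.15576372384498), 'F': array([ 4.56361822,  0.73729103, -5.25398102]), 'M': np.float64(-0.39047668342747344), 'pa': np.float64(-1.8484869659629823)}
15.6583
```

View pics/c5.png

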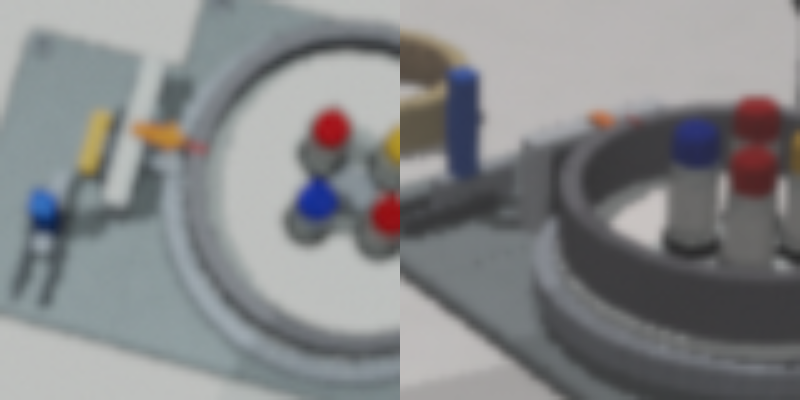

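The bolt is in and the wheel is still in position (mark at crop ~(203,148)). Now I'll close the gripper and push the keeper tab from its -x side, with a force guard.

```bash
cat >> h.py <<'E'
TAB=np.array([.466,.0765])
def kp(s,z=.075): # TCP at s (m) along carousel +x from tab start
    return [TAB[0]+s*np.cos(YAW),TAB[1]+s*np.sin(YAW),z]
E
python3 - <<'E'
from h import *
q=quat(YAW-np.pi/2)
print(np.round(inverse_kinematics(kp(-.035),q),2))
move_gripper(0.)
move_ptp(kp(-.035,.15),q);f0=np.array(read_ft_force());print(f0,read_time_s())
movel(kp(-.035,.10),speed=.12);movel(kp(-.035),speed=.06)
print(np.array(read_ft_force())-f0,read_eef_pos(),read_finger_gap(),read_time_s())
np.save('f0.npy',f0)
E
python3 pic.py 6
```

```text
[ 0.05  0.27 -0.35  2.21  0.15  0.68 -2.06]
[ 0.28153294 -0.31538403 -0.4195661 ] 17.05
[-0.96071904  0.52457729  0.88559403] [0.43079723 0.0793464  0.07464442] 0.00018159176491967804 18.1833
```

View pics/c6.png

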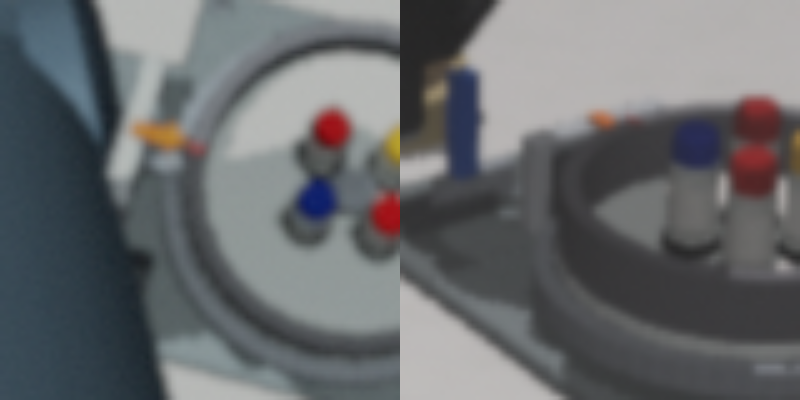

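```bash
cat > push.py <<'E'
from h import *
import sys
f0=np.load('f0.npy');s0,s1,d,lim=map(float,sys.argv[1:]);u=np.array([np.cos(YAW),np.sin(YAW)])
s=s0
while s<s1-1e-9:
    s+=d;movel(kp(s),speed=.03)
    f=np.array(read_ft_force())-f0;a=(np.array(read_eef_pos())[:2]-TAB)@u
    print('s %.4f act %.4f F %.2f lat %.2f z %.2f t %.2f'%(s,a,-f[:2]@u,f[:2]@[-u[1],u[0]],f[2],read_time_s()))
    if -f[:2]@u>lim: print('STOP');break
E
python3 push.py -.035 -.005 .002 7
```

```text
s -0.0330 act -0.0325 F 1.56 lat -0.34 z 0.95 t 18.53
s -0.0310 act -0.0307 F -0.01 lat -0.05 z 0.86 t 18.78
s -0.0290 act -0.0288 F -0.29 lat 0.45 z 0.41 t 19.03
s -0.0270 act -0.0268 F -0.21 lat -0.27 z -0.57 t 19.28
s -0.0250 act -0.0248 F 0.54 lat -0.88 z 0.33 t 19.53
s -0.0230 act -0.0228 F 0.14 lat 0.58 z 0.93 t 19.78
s -0.0210 act -0.0208 F 0.00 lat 0.55 z 0.42 t 20.03
s -0.0190 act -0.0188 F 0.18 lat -1.01 z 0.36 t 20.28
s -0.0170 act -0.0172 F 0.60 lat 0.48 z 0.28 t 20.53
s -0.0150 act -0.0157 F 2.31 lat 1.27 z 0.54 t 20.78
s -0.0130 act -0.0133 F 3.01 lat 0.37 z -0.44 t 21.03
s -0.0110 act -0.0110 F 1.67 lat 0.17 z -0.68 t 21.28
s -0.0090 act -0.0088 F 2.28 lat 1.17 z -0.38 t 21.53
s -0.0070 act -0.0067 F 2.22 lat -0.13 z -0.99 t 21.78
s -0.0050 act -0.0047 F 1.10 lat 0.32 z -0.78 t 22.03
```

Contact came at about s=-0.016, as predicted, and the friction is ~2.5 N. The stop should be near s≈+0.014.

```bash
python3 push.py -.005 .009 .002 8 && python3 push.py .009 .022 .001 8; python3 pic.py 7
```

```text
s -0.0030 act -0.0026 F 2.03 lat 0.06 z -0.24 t 22.28
s -0.0010 act -0.0007 F 1.89 lat 0.19 z -0.06 t 22.53
s 0.0010 act 0.0013 F 1.90 lat -0.96 z 0.31 t 22.78
s 0.0030 act 0.0033 F 3.11 lat -0.11 z -0.65 t 23.03
s 0.0050 act 0.0052 F 1.12 lat 0.36 z -0.48 t 23.28
s 0.0070 act 0.0073 F 1.87 lat -0.47 z -0.09 t 23.53
s 0.0090 act 0.0093 F 2.26 lat -1.13 z -0.80 t 23.78
s 0.0100 act 0.0100 F 2.40 lat 0.16 z 0.31 t 24.03
s 0.0110 act 0.0110 F 3.37 lat 0.54 z -0.09 t 24.28
s 0.0120 act 0.0121 F 1.60 lat -0.35 z 0.36 t 24.53
s 0.0130 act 0.0126 F 4.76 lat 0.04 z 2.56 t 24.78
s 0.0140 act 0.0126 F 6.04 lat -0.26 z 4.70 t 25.03
s 0.0150 act 0.0127 F 8.60 lat -0.38 z 7.01 t 25.28
STOP
```

View pics/c7.png

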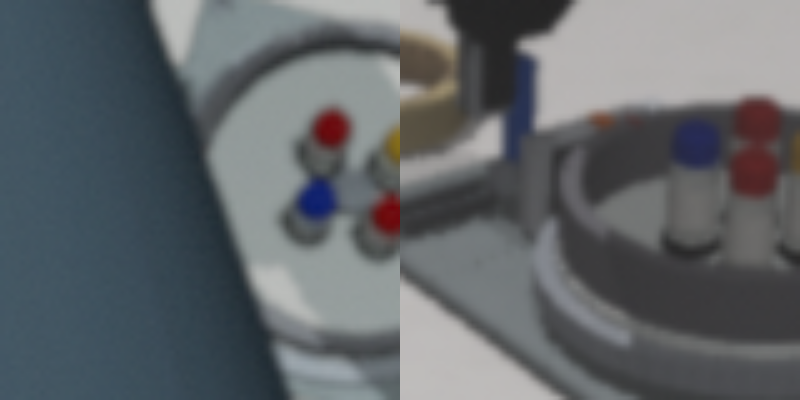

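The keeper came to a hard stop after about 29 mm of travel, so it is at its end stop. I'll retreat, lift and check.

Run:
```python
from h import *
movel(kp(-.02),speed=.08);movel(kp(-.03,.16),speed=.15)
q=quat(-1.5);move_ptp([.5,-.25,.25],q);print(read_time_s())
save("top","t8.png");save("scene","s8.png")
c,s=np.cos(YAW),np.sin(YAW)
def loc(cam,px,z):
    m=at_z(cam,px,z)[:2]-C;return np.round([c*m[0]+s*m[1],-s*m[0]+c*m[1]],4)
for cam in("top","scene"):
    for n,z in(("mark",.07),("pointer_tip",.057),("keeper_tab",.08)):
        print(cam,n,[(np.round(r['at'],1),round(r['confidence'],2),loc(cam,r['at'],z)) for r in tip_of(cam,n)[:2]])
    for n in("timer","red_vial","tape_roll"):
        print(cam,n,[at_z(cam,r['at'],0).round(3) for r in tip_of(cam,n)[:1]])
a=cv2.imread('pics/t8.png');b=cv2.imread('pics/s8.png')
r=lambda a,x,y:cv2.resize(a[y:y+80,x:x+80],None,fx=5,fy=5)
cv2.imwrite('pics/c8.png',np.hstack([r(a,255,170),r(b,250,190)]))
```

```text
27.9917
top mark [(array([293.4, 197.8]), 0.72, array([0.0001, 0.0778])), (array([346.8, 275.4]), 0.57, array([-0.1392, -0.0822]))]
top pointer_tip [(array([291.8, 198.1]), 0.8, array([0.0017, 0.0818]))]
top keeper_tab [(array([265. , 199.6]), 0.55, array([-0.0239,  0.1387]))]
top timer [array([ 0.472, -0.253, -0.   ])]
top red_vial [array([ 0.355, -0.15 ,  0.   ])]
top tape_roll [array([0.509, 0.202, 0.   ])]
scene mark [(array([294.2, 213.3]), 0.84, array([-0.0026,  0.0793]))]
scene pointer_tip [(array([297.9, 218.9]), 0.96, array([0.0041, 0.0742])), (array([372.7, 300.9]), 0.67, array([-0.0797, -0.2377]))]
scene keeper_tab [(array([322.5, 225.2]), 0.53, array([-0.0011, -0.0116]))]
scene timer [array([ 0.469, -0.246,  0.   ])]
scene red_vial [array([ 0.354, -0.143,  0.   ])]
scene tape_roll [array([0.503, 0.197, 0.   ])]
```

View pics/c8.png

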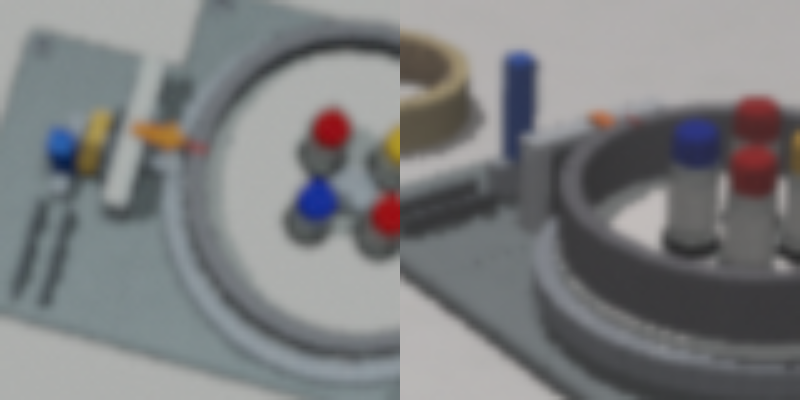

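The blue tab moved from crop (42,207) to (60,148), about 29 mm, and sits right behind the brass plate. The mark is at the pointer and the gripper is clear, so I'm handing in.

```bash
python3 -c "
from h import *
sign_off();print(read_time_s())"
```

```text
the job is handed in; nothing more can be done
the job is handed in; nothing more can be done
```

I turned the wheel until the bolt dropped into the notch, slid the keeper across behind it and handed the job in at about 28 s of the 48 s. `sign_off()` gives no verdict, so these results are from my own checks.

- **Wheel:** I pinched the rim and turned it clockwise about 0.71 rad in force-monitored steps. At the drop the brass tail plate moved inward about 8 mm in the picture and the turning torque fell from about 0.5 to 0.25 N m. I stopped there, never felt a rising force against the bolt, and released the rim.
- **Keeper:** I pushed the tab with closed fingers against about 2.5 N of friction. It reached a hard stop after about 29 mm, with a peak push of about 8.6 N, and then I backed off.
- **Final view:** The mark faces the pointer within about 0.03 rad by the top camera. The tab is behind the brass plate, about 29 mm from its start in that picture, and the gripper is clear.
- **Loose objects:** The vial and tape roll read within about 8 mm of their first positions. The timer read about 9 mm off in one camera and 6 mm in the other. I put this down to detection noise, since the robot never went near any of them.

**Disagreements between checks:**
- In the last check the network put the keeper tab wrong in the scene camera (on the wheel, confidence 0.53). In the top camera it gave about 25 mm of travel, so I relied on the contact force, the arm's position and the picture instead.
- The scene camera put the mark and pointer about 0.09 rad apart, more than the top camera but still within the 0.11 rad limit.

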